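# Lock the castle nut of the grease-test wheel hub

### The arm

A 7-joint arm with a two-finger parallel gripper is mounted at the origin on the work surface. World frame = base frame: x ahead of the robot, y to its left, z up, the work surface at z = 0. Lengths are in m, angles in rad, forces in N, time in s.
With the tool pointing down it reaches from about 0.425 to 0.8 m from the base axis. Payload 8.3 kg.
Tool frame: the origin (TCP) lies at the very end of the fingers, on their centre line; the grasp point (between the pads) lies 19 mm behind it (env.grip_point_offset is the distance from the TCP to the grasp point, in m); z points along the fingers, y is the line along which they close (so a half turn about z gives the same grasp; the last joint's range is limited). The gripper opens to 85 mm and grips with 20 to 120 N. Pads are 22 mm wide; open, the fingers measure 114 mm over their backs; the gripper's body (76 mm by 85 mm) begins 54 mm behind the grasp point. The pads swing forward as they close: fully open they stand 13 mm farther back than shut.
Start: joints at [1.198, 0.383, 0.016, 1.37, -0.006, 1.388, -0.046], TCP at [0.191, -0.595, 0.231] pointing down, gripper open.
Joint ranges: [-2.95, 2.95], [-0.25, 2.06], [-1.52, 1.56], [0.18, 2.33], [-1.44, 4.58], [0.02, 2.06], [-3.01, 3.01]. Speed limits (rad/s): [2.39, 2.39, 3.01, 3.01, 3.14, 3.14, 3.14].

### API

Orientations are given as a rotation vector (axis times angle).
In Python, from workcell import env gives the robot as it stands.
- The arm moves only by the shell command python3 -m handwheel 'ROWS' [FORCE]. ROWS is JSON, one flat list of numbers, 7 for each row, row after row: the shift along the tool's x, y, z in mm, then the turn, a rotation vector about the tool's x, y, z in degrees, then the opening, from 0 (shut) to 1 (fully open). In form: [dx, dy, dz, rx, ry, rz, hand, dx, dy, dz, rx, ry, rz, hand, ...]. A call has 1 to 12 rows; each row shifts and turns the commanded pose from where the row before left it, along the tool's axes as they then stand; what a row does not reach is not made up. A row lasts 1/12 s, in which the tool goes at most 41.7 mm and 7.16 degrees, less where a joint would pass 70% of its speed; a pose out of reach is approached as far as the arm can. A call is refused whole if a number of a shift passes 41.7 or a number of a turn 7.16, either way. A call with a gripper value outside its range is refused whole. The fingers move at their own pace and stop on an object; FORCE is the grip in N (left out, the last holds). Time passes only in rows, so rows that do not move let the fingers close. It gives the time, the measured TCP pose, the force, the opening and the grip force at its end, in the units of the state.
- env.sense(): the state, without advancing time (a new reading comes with each control period).
- env.grab_frame(name): name is "scene" or "top"; returns the picture (420x560x3 uint8, blue, green, red); there is no depth.
- env.calibration(name): a dict with "mtx" (3x3 intrinsics, pixels), "R" (3x3) and "t" (3): a world point X has camera coordinates R X + t. Camera axes: x right, y down, z forward; pixel columns grow to the right and rows downward; lengths in m; the calibration is good to about 2 mm. A picture is of the moment at which its call begins. calibration takes no time and is no camera call.
- env.job_done(): hands the job in; it is judged then, once.
The state is a dict: "time_s": time; "joint_positions": joint angles; "qd": joint speeds; "joint_torque": joint torques, N m; "position": TCP position; "ee_rot": TCP orientation; "ft_force": force on the tool from outside, world axes, zero at the start; "wrist_torque": the same for the moment, N m; "finger_gap": finger opening in m; "finger_force": force on a finger pad.
Only numpy, scipy, OpenCV 4.12 (cv2) and the standard library are available. Lean on these libraries where they do the work, as an engineer would, in place of code of your own. Each camera call takes 0.05 s, during which the arm holds its last target. There are 200 camera calls.

### The job

The castle nut on the wheel hub is still slack. With the spanner that sits on it, tighten it (clockwise from above) until you feel it bear on the washer, when the spanner goes clearly heavier, and from there on to the next slot that lines up with the cross hole in the spindle, no further. Then take the slim locking pin from the bench and push it through slot and cross hole, from either side, until the shoulder of its grip sits fully home against the nut; feel it in gently, for a forced pin bends. Let go of everything and leave the other things on the bench where they are.

Things in the scene. Friction and masses are not known exactly. Their poses are not given: they have to be found in the camera images.
- hub: dark cast-iron wheel hub, upright, on a grey round plate (150 mm across, 14 high) fixed to the bench; spindle end up. Origin on the spindle axis at bench height, z up, y along the cross hole. Flange 124 mm across at 50 to 60 mm, five studs (12 mm thick, 50 mm from the axis) up to 82 mm, hub nose 66 mm across up to 87, washer 54 mm across at 87 to 92, nut 92 to 125, spindle 29 mm thick to 129
- cross_hole (a point): centre of the cross hole, on the spindle axis, 118.5 mm over the bench; x, y, z as the hub's. The hole runs straight through the spindle along y: 7 mm wide, 7 mm high, 29 mm long, no countersink. A dark scribed line on the spindle's end face runs along it
- nut_mid (a point): on the axis, half-way up the castle nut's hexagon, 103 mm over the bench; turns with nut and spanner, x along the spanner and along the middle of a slot. Hexagon 46 mm across flats, 92 to 114 mm over the bench; above it a crown 42 mm across, to 125 mm, with six slots 7.5 mm wide, one over the middle of each flat, every 60 degrees. It stays where it is left
- handle (a point): on the handle of the dark spanner that stays on the nut's hexagon (its ring 68 mm across, 95 to 107 mm over the bench), 120 mm out from the spindle axis, mid-height, 101 mm over the bench; x points outward along the handle. The handle is a flat bar 14 mm wide, 8 mm thick, to 147 mm out, then an eye 22 mm across, to 169 mm. Pushed sideways here it takes about 1 N while slack, 5 N when the nut bears
- washer_tab (a point): tab on the rim of the steel washer (54 mm across) under the nut, 30 mm from the spindle axis, 89.5 mm over the bench; x points outward, z up. The washer stands still while the nut is slack and goes round with it once it bears. Where that happens cannot be seen beforehand: somewhere in the first 20 to 70 degrees, before or after the first slot comes in line; the next slot in line then comes 0.35 to 0.65 rad later
- pin_grip (a point): centre of the locking pin's grip, with x along the pin towards its nose; lying on the bench it is 8 mm up and the pin is level, z up. The black grip is a bar 16 x 16 mm in section, 30 mm long; from its front face a steel shank 5.5 mm thick sticks out 55 mm along x on the grip's centre line, the last 2 mm tapered to 4 mm. Mass about 50 g
- pin_shoulder (a point): centre of the grip's front face (the shoulder), 15 mm from the grip's centre along x; fully home it lies against the nut's flat, 23 mm from the spindle axis
- pin_nose (a point): the tip of the shank, 70 mm from the grip's centre along x
- drift_grip (a point): black grip of the drift, a like-shaped hand tool that is no part of this job: square grip 18 x 18 mm, 30 long, but a thick, short shank (10 mm, 45 long) that does not fit the cross hole. Point at the grip's centre, 9 mm over the bench; x runs towards the shank. It and the locking pin may lie in either place. Leave it where it is
- race: plain steel bearing race, a bystander: ring 46 mm across, 18 high; origin at the centre of its underside
- grease_tin: steel grease tin, a bystander: 80 mm across, 75 high; origin at the centre of its underside
- hammer: hammer lying flat, a bystander, 200 mm long; origin under its middle
- spatula: spatula lying flat, a bystander, 170 mm long; origin under its middle
- wash_bottle: white plastic bottle with a red cap, a bystander: 52 mm across, 120 high; origin at the centre of its underside
- beaker: clear plastic beaker, a bystander: 68 mm across, 85 high; origin at the centre of its underside
There are look-alikes about, which are no part of the job. Leave any green or red look-alike of the part that bears pin_grip alone.

How it is judged:
On the way, in this order (a step that is already met when the one before it is completed fails the run):
1. the nut has carried the washer round (its tab by more than 6 mm and less than 24.5 mm) and stands with a slot in line with the cross hole, within 0.1 rad, the pin still out ((angle between the x axis of nut_mid and the y axis of cross_hole, either way round below 0.1 rad or angle between the x axis of nut_mid and the y axis of cross_hole, either way round between 0.9472 and 1.1472 rad) and distance of washer_tab from where it was at the start of the episode between 0.006 and 0.0245 m and distance between pin_nose and cross_hole above 0.03 m), for 0.2 s.
2. the pin is through slot and hole, its shoulder home against the nut (horizontal distance between pin_shoulder and cross_hole below 0.0247 m and z of pin_shoulder in the frame of cross_hole between -0.003 and 0.003 m and angle between the x axis of pin_grip and the y axis of cross_hole, either way round below 0.12 rad), for 0.2 s.
At the end, for the whole second after the job is handed in: a slot is in line with the cross hole (within 0.1 rad), the first after the nut bore on the washer (tab carried 6 to 24.5 mm); the pin lies along the hole (0.12 rad, 3 mm in height), its shoulder at most 24.7 mm from the spindle axis (23 is home), released and at rest (all of step 2 and (angle between the x axis of nut_mid and the y axis of cross_hole, either way round below 0.1 rad or angle between the x axis of nut_mid and the y axis of cross_hole, either way round between 0.9472 and 1.1472 rad) and distance of washer_tab from where it was at the start of the episode between 0.006 and 0.0245 m and linear speed of pin below 0.01 m/s); the robot touches nothing.
It fails at once if the bearing is over-tightened: the nut has carried the washer's tab more than 24.5 mm round, past the next slot (distance of washer_tab from where it was at the start of the episode above 0.0245 m).
It fails at once if the pin is forced: more than 18 N between it and the nut, spindle or hub (contact force between pin and hub above 18 N).
It fails at once if a bystander (drift, race, tin, hammer, spatula, bottle or beaker) is pushed more than 40 mm away (distance of any of drift_grip, race, grease_tin, hammer, spatula, wash_bottle, beaker from where it was at the start of the episode above 0.04 m).
It also fails if it takes over 72 s, if anything falls off the work surface, if the arm or the gripper's body presses on something with over 40 N, if the wrist force passes 120 N, or if a joint passes its speed limit or range.

## Working session

There is one attempt and no reset: what is moved stays moved. The work goes in short steps, Python scripts to look and compute and a shell command to move; the robot and the scene stay as the last step left them, time stands still between calls to the robot, and variables do not carry over. Pictures are saved under pics/ and viewed, at most 12 in all, crops included, and the job is handed in when it is done.

```bash
mkdir -p pics; ls; cat > h.py <<'E'
import numpy as np, cv2
from workcell import env
from scipy.spatial.transform import Rotation as R
def ray(cam,u,v,z):
    c=env.calibration(cam);K,Rm,t=map(np.array,(c["mtx"],c["R"],c["t"]));t=t.ravel()
    d=Rm.T@np.linalg.solve(K,[u,v,1]);o=-Rm.T@t
    return o+d*(z-o[2])/d[2]
def proj(cam,X):
    c=env.calibration(cam);K,Rm,t=map(np.array,(c["mtx"],c["R"],c["t"]))
    p=K@(Rm@np.array(X)+t.ravel());return p[:2]/p[2]
E
python3 - <<'E'
from h import *
for n in("top","scene"):
    cv2.imwrite(f"pics/{n}0.png",cv2.resize(env.grab_frame(n),(800,600),interpolation=cv2.INTER_CUBIC))
    c=env.calibration(n);print(n,c["mtx"],-np.array(c["R"]).T@np.array(c["t"]).ravel())
print(env.sense(), R.from_rotvec(env.sense()["ee_rot"]).as_matrix().round(3))
E
```

```text
pics
top [[543.26219749   0.         280.80104522]
 [  0.         543.26219749 211.82591149]
 [  0.           0.           1.        ]] [0.36035671 0.04116048 1.64745222]
scene [[542.58426828   0.         283.51354369]
 [  0.         542.58426828 218.87451188]
 [  0.           0.           1.        ]] [ 1.33662264 -0.81016726  0.8884345 ]
{'time_s': 0.1, 'joint_positions': array([ 1.1980871 ,  0.38418334,  0.01638105,  1.37106832, -0.00633783,
        1.38821369, -0.0465272 ]), 'qd': array([-5.03943568e-04, -1.66971093e-03,  8.62672685e-05, -1.34257535e-03,
        6.92679558e-05, -1.03453120e-03, -2.07284844e-04]), 'joint_torque': array([ 5.01780189e-03, -6.29127860e+01,  8.48809853e-01, -3.72757673e+01,
        1.69830053e-02,  1.04943200e-02, -6.66313554e-05]), 'position': array([ 0.19044982, -0.59478408,  0.23035195]), 'ee_rot': array([-3.10218796e+00, -4.84461599e-01,  4.32575476e-04]), 'ft_force': array([-0.81834877, -0.19920653, -0.98074501]), 'wrist_torque': array([-0.00609394,  0.00916259, -0.01836914]), 'finger_force': 0.0, 'finger_gap': 0.0851352915276228} [[ 0.952  0.305 -0.001]
 [ 0.305 -0.952  0.002]
 [ 0.    -0.002 -1.   ]]
```

View pics/top0.png

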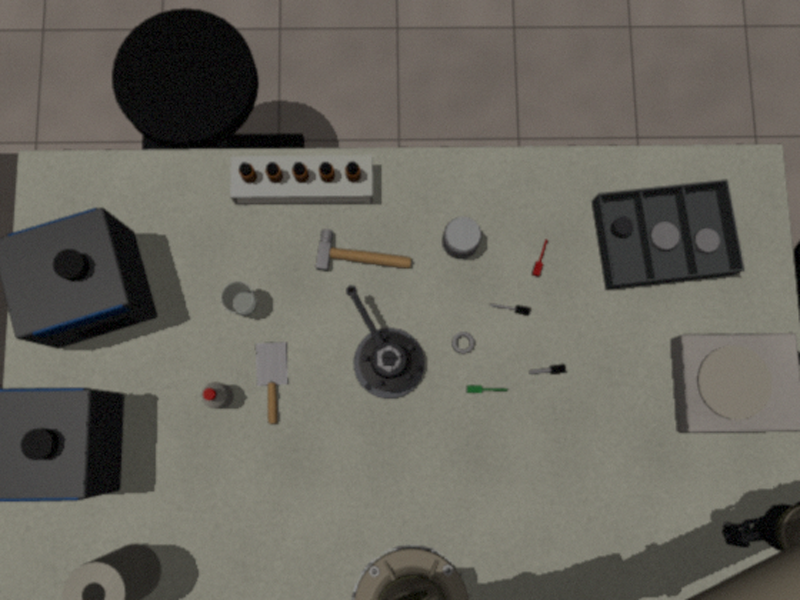

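View pics/scene0.png

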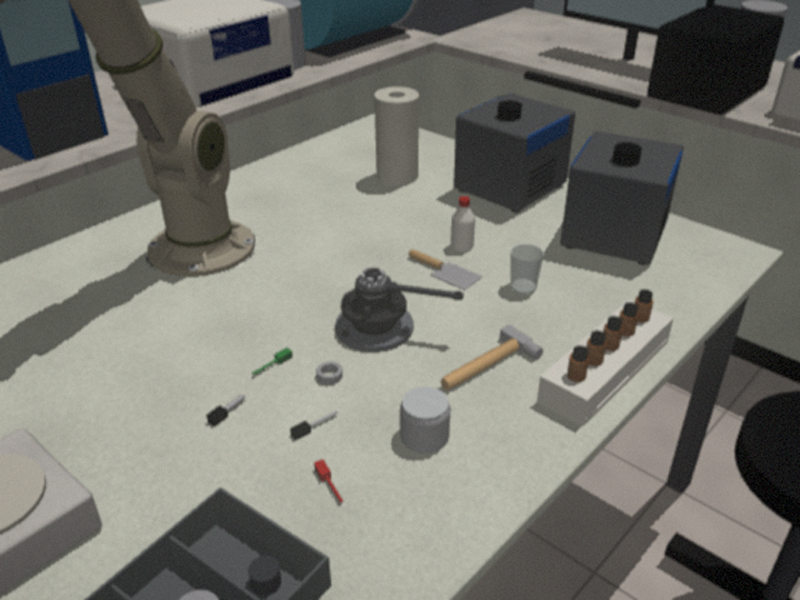

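The top view shows the hub at (390,360), spanner eye at (352,290), and black-gripped tools at (523,310) and (558,369). I'll enlarge them.

```bash
python3 - <<'E'
from h import *
t=env.grab_frame("top");s=env.grab_frame("scene")
f=lambda im,x,y,w,h,k:cv2.resize(im[y:y+h,x:x+w],None,fx=k,fy=k,interpolation=cv2.INTER_CUBIC)
A=f(t,320,200,80,75,5) # tools top x=320.. 
B=f(t,235,195,80,90,5)[:375]
C=f(s,225,180,80,75,5)
D=f(s,140,235,110,75,5)[:, :400]
im=np.vstack([np.hstack([A,B[:375]]),np.hstack([C,D])])
im=cv2.convertScaleAbs(im,alpha=1.6)
im=im[:750]; cv2.imwrite("pics/crop1.png",cv2.resize(im,(640,600)));print(im.shape)
E
```

```text
(750, 800, 3)
```

View pics/crop1.png

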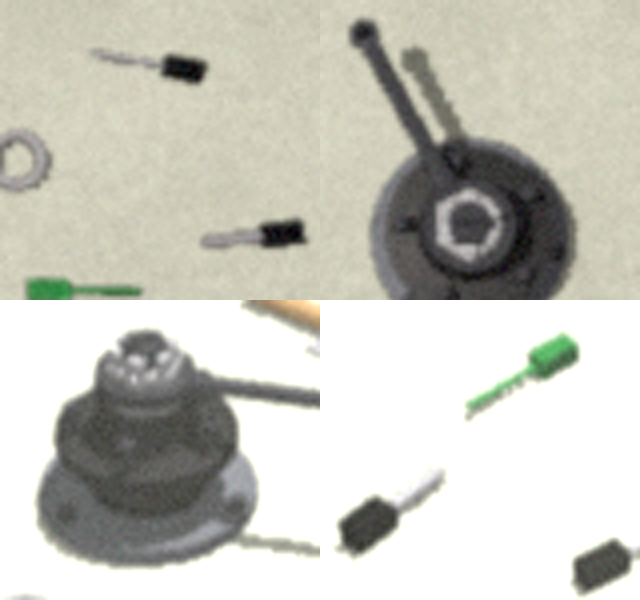

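```bash
python3 - <<'E'
from h import *
for p,z in(((366,217.25),.008),((343,212.75),.008),((272,250.75),.129),((245.75,203.25),.101)): print(ray("top",*p,z).round(4))
o=[]
for n,(x,y) in(("top",(260,240)),("scene",(247,184))):
    m=np.mean([env.grab_frame(n).astype(float) for _ in range(8)],0)[y:y+24,x:x+28].astype(np.float32)
    np.save("pics/"+n,m)
    m=cv2.resize(m,(400,343),interpolation=cv2.INTER_LANCZOS4); a=m.min();b=np.percentile(m,99)
    o.append(np.clip((m-a)/(b-a),0,1)**.6*255)
g=np.load("pics/top.npy").mean(2);print(g[5:17,5:20].round().astype(int))
cv2.imwrite("pics/hub.png",np.hstack(o))
E
```

```text
[ 0.6023 -0.2529  0.008 ]
[ 0.6172 -0.1828  0.008 ]
[0.4931 0.0365 0.129 ]
[0.6339 0.1104 0.101 ]
[[ 82  98 107  94  89  88  82  78  79  84  99 107 100  74  52]
 [106 114 114  84  64  57  47  45  46  60  75  96 111  92  65]
 [113 113  97  68  50  46  44  43  44  46  49  70 106 111  88]
 [112 110  80  52  45  44  45  43  43  43  42  51  87 109  94]
 [108 103  73  46  40  40  42  43  43  42  42  44  60  80  76]
 [109 102  70  44  38  34  34  33  33  36  35  36  42  61  83]
 [114 113  78  47  40  40  38  37  38  37  38  39  45  64  92]
 [117 120  83  49  45  41  43  44  44  42  42  43  70  91  93]
 [111 117  90  57  44  46  43  43  43  43  44  55  91 112  96]
 [117 119 106  74  50  44  44  42  44  39  44  72 103 103  81]
 [111 114 102  77  56  51  48  47  44  44  53  81 104  91  65]
 [ 82  96 102  99  97  98 102 100  92  74  84  91  90  75  55]][ WARN:0@8.779] global loadsave.cpp:1063 imwrite_ Unsupported depth image for selected encoder is fallbacked to CV_8U.
```

View pics/hub.png

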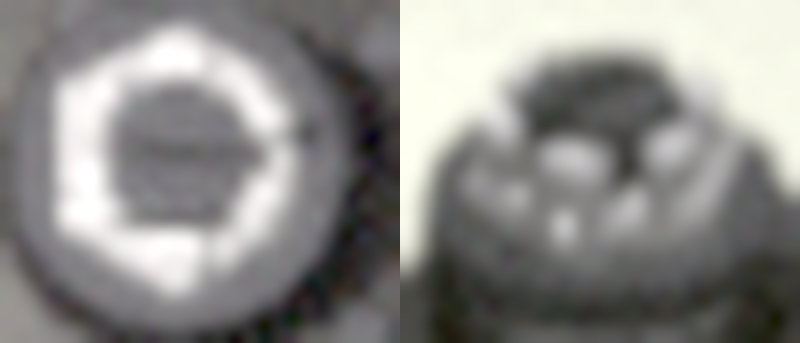

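The left crop shows the dark scribed line almost horizontal across the spindle face, from about (130,150) to (270,155), so the cross hole runs nearly along world y. The upper slim tool is the pin. Next I fit the line and check the geometry.

```bash
python3 - <<'E'
from h import *
g=np.load("pics/top.npy").mean(2)
pts=[]
for c in range(9,18):
    col=g[7:14,c]; w=np.clip(np.median(np.r_[g[7:9,c],g[12:14,c]])-col,0,None); w[:1]=0;w[6:]=0
    r=(w*np.arange(7,14)).sum()/w.sum(); pts.append((260+c,240+r)); print(c,round(r,2),w.round(0))
P=np.array([ray("top",u,v,.129)[:2] for u,v in pts])
for s in(P,P[1:-1],P[2:-1]):
    k=np.polyfit(s[:,1],s[:,0],1);print("angle of line from +x deg",90-np.degrees(np.arctan(k[0])),"x at y=.0365",np.polyval(k,.0365))
# spindle outline centre: dark disc
m=(cv2.resize(g.astype(np.float32),None,fx=8,fy=8,interpolation=cv2.INTER_CUBIC)<72).astype(np.uint8)
n,l,st,ce=cv2.connectedComponentsWithStats(m);i=l[10*8+4,13*8]
print(st[i],ce[i]); u=(ce[i]+.5)/8-.5+[260,240];print(u,ray("top",*u,.129))
E
```

```text
9 10.03 [0. 0. 5. 7. 5. 0. 0.]
10 10.23 [ 0.  1.  5. 11.  5.  4.  0.]
11 10.31 [ 0.  0.  1. 10.  5.  1.  0.]
12 10.32 [ 0.  0.  0. 10.  6.  0.  0.]
13 10.31 [ 0.  0.  0. 10.  6.  0.  0.]
14 10.41 [0. 0. 1. 7. 6. 1. 0.]
15 10.26 [0. 1. 1. 8. 6. 1. 0.]
16 10.39 [ 0.  2.  9. 16. 14.  9.  0.]
17 10.35 [ 0.  2. 30. 47. 44. 20.  0.]
angle of line from +x deg 87.55559894577681 x at y=.0365 0.4944807674967115
angle of line from +x deg 88.24521739698285 x at y=.0365 0.49436800681406284
angle of line from +x deg 88.6955338518051 x at y=.0365 0.49431617158849417
[  60   45   91   87 5926] [101.13921701  87.5242997 ]
[272.20490213 250.50303746] [0.49379065 0.0358721  0.129     ]
```

```bash
python3 -m handwheel '[25,-22,0,0,0,0,0.5, 25,-22,0,0,0,0,0.5, 25,-22,0,0,0,0,0.5, 25,-22,0,0,0,0,0.5, 25,-22,0,0,0,0,0.5, 25,-22,0,0,0,0,0.5, 25,-22,0,0,0,0,0.5, 25,-22,0,0,0,0,0.5, 25,-22,0,0,0,0,0.5, 25,-22,0,0,0,0,0.5, 25,-22,0,0,0,0,0.5, 25,-22,0,0,0,0,0.5]'
python3 -m handwheel '[25,-22,0,0,0,0,0.5, 25,-22,0,0,0,0,0.5, 25,-22,0,0,0,0,0.5, 25,-22,0,0,0,0,0.5, 25,-22,0,0,0,0,0.5, 25,-22,0,0,0,0,0.5, 25,-22,0,0,0,0,0.5, 25,-22,0,0,0,0,0.5, 25,-22,0,0,0,0,0.5, 25,-22,0,0,0,0,0.5, 25,-22,0,0,0,0,0.5, 25,-22,0,0,0,0,0.5]'
python3 -m handwheel '[0,0,0,0,0,-5.1,0.5, 0,0,0,0,0,-5.1,0.5, 0,0,0,0,0,0,0.5, 0,0,0,0,0,0,0.5]'
cat >> h.py <<'E'
def to(x,y,z,ang):
    "tool-frame shift in mm to a world TCP position, and rz (deg) to bring tool x to world angle ang"
    s=env.sense();M=R.from_rotvec(s["ee_rot"]).as_matrix()
    d=M.T@(np.array([x,y,z])-s["position"])*1e3
    a=np.degrees(np.arctan2(M[1,0],M[0,0]))
    print("pos",s["position"].round(4),"xang",round(a,2),"shift",d.round(1),"rz",round(-((ang-a+180)%360-180),2),"tilt",M[:,2].round(3),"F",s["ft_force"].round(2),"t",s["time_s"])
E
python3 -c "
from h import *
to(.600,.0923,.092,28)"
```

```text
time_s: 2.0
position: [0.3964, -0.2509, 0.2316]
ee_rot: [3.103, 0.484, 0.001]
ft_force: [0.9, -0.5, -0.1]
finger_gap: 0.0428
finger_force: 0.0
time_s: 3.0
position: [0.6017, 0.0918, 0.2314]
ee_rot: [3.104, 0.484, 0.001]
ft_force: [0.1, -0.5, -0.0]
finger_gap: 0.0425
finger_force: 0.0
time_s: 3.33
position: [0.6011, 0.0903, 0.2312]
ee_rot: [-3.05, -0.754, 0.0]
ft_force: [-0.2, -0.3, -0.0]
finger_gap: 0.0424
finger_force: 0.0
pos [0.6011 0.0903 0.2312] xang 27.78 shift [ -0.   -2.2 139.2] rz -0.22 tilt [-0.  0. -1.] F [-0.19 -0.35 -0.05] t 3.3333
```

```bash
python3 -m handwheel '[0,-2,35,0,0,0,0.5, 0,0,35,0,0,0,0.5, 0,0,35,0,0,0,0.5, 0,0,25,0,0,0,0.5, 0,0,15,0,0,0,0.5, 0,0,0,0,0,0,0.5]' 20
python3 -m handwheel '[0,0,0,0,0,0,0,0,0,0,0,0,0,0,0,0,0,0,0,0,0,0,0,0,0,0,0,0,0,0,0,0,0,0,0,0,0,0,0,0,0,0]' 20
python3 - <<'E'
from h import *
to(.600,.0923,.086,28)
cv2.imwrite("pics/g1.png",cv2.resize(env.grab_frame("scene")[150:290,190:370],(720,560),interpolation=cv2.INTER_CUBIC))
E
```

```text
time_s: 3.83
position: [0.5976, 0.0907, 0.0824]
ee_rot: [-3.05, -0.752, 0.01]
ft_force: [-0.6, 0.4, 0.6]
finger_gap: 0.0428
finger_force: 0.0
time_s: 4.33
position: [0.6009, 0.0928, 0.0875]
ee_rot: [-3.049, -0.758, -0.004]
ft_force: [1.6, 1.9, 1.8]
finger_gap: 0.0132
finger_force: 21.9
pos [0.6009 0.0928 0.0875] xang 27.94 shift [-1.1  0.   1.5] rz -0.06 tilt [ 0.002  0.001 -1.   ] F [1.64 1.9  1.81] t 4.3333
```

View pics/g1.png

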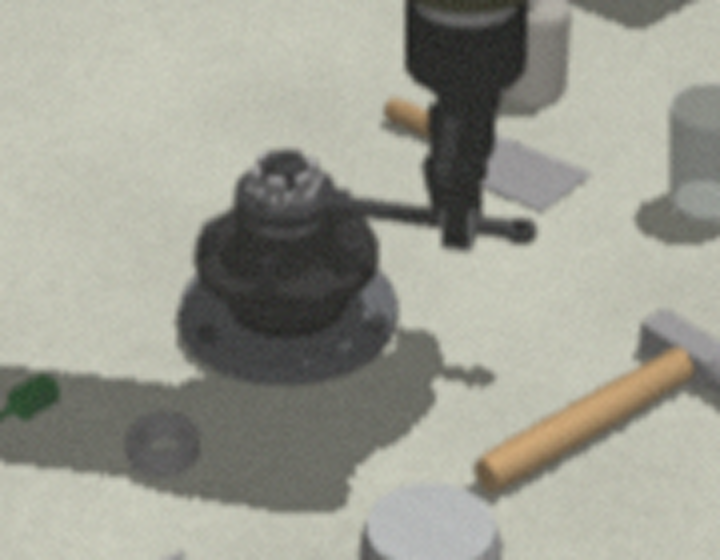

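The fingers hold the handle. Now I turn it in small arcs, watching the force.

```bash
S='from h import *
to(.6,.09,.086,-32)
s=env.sense();p=s["position"]-[.494,.036,0];u=np.array([p[1],-p[0]])/np.hypot(*p[:2])
print("r",np.hypot(*p[:2]).round(4),"ang",np.degrees(np.arctan2(p[1],p[0])).round(2),"Ft",(u@s["ft_force"][:2]).round(2))'; echo "$S">st.py
python3 -m handwheel '[-0.5,10.5,0,0,0,5,0, -0.5,10.5,0,0,0,5,0, -0.5,10.5,0,0,0,5,0, 0,0,0,0,0,0,0]' >/dev/null; python3 st.py
python3 -m handwheel '[-0.3,8.4,0,0,0,4,0, 0,0,0,0,0,0,0]'>/dev/null; python3 st.py
python3 -m handwheel '[-0.3,8.4,0,0,0,4,0, 0,0,0,0,0,0,0]'>/dev/null; python3 st.py
python3 -m handwheel '[-0.3,8.4,0,0,0,4,0, 0,0,0,0,0,0,0]'>/dev/null; python3 st.py
```

```text
pos [0.6117 0.061  0.0867] xang 12.56 shift [ -5.1 -30.9   0.7] rz 44.56 tilt [ 0.001 -0.    -1.   ] F [-0.14  2.15  2.64] t 4.7167
r 0.1203 ang 11.97 Ft -2.13
pos [0.6128 0.0541 0.0867] xang 8.88 shift [ -7.1 -37.4   0.7] rz 40.88 tilt [ 0. -0. -1.] F [-1.26  1.2   3.57] t 4.8833
r 0.1201 ang 8.69 Ft -1.37
pos [0.6135 0.0458 0.0865] xang 4.93 shift [ -9.7 -45.2   0.5] rz 36.93 tilt [-0. -0. -1.] F [-1.07  1.87  3.81] t 5.05
r 0.1199 ang 4.71 Ft -1.96
pos [0.6137 0.0383 0.0864] xang 1.02 shift [-12.8 -51.9   0.5] rz 33.02 tilt [-0.     0.001 -1.   ] F [-1.25  4.92  4.13] t 5.2167
r 0.1197 ang 1.12 Ft -4.94
```

```bash

python3 -m handwheel '[-0.3,8.4,0,0,0,4,0, 0,0,0,0,0,0,0]'>/dev/null; python3 st.py
python3 -m handwheel '[-0.3,8.4,0,0,0,4,0, 0,0,0,0,0,0,0]'>/dev/null; python3 st.py
python3 -m handwheel '[-0.3,8.4,0,0,0,4,0, 0,0,0,0,0,0,0]'>/dev/null; python3 st.py
python3 -m handwheel '[-0.3,8.4,0,0,0,4,0, 0,0,0,0,0,0,0]'>/dev/null; python3 st.py
```

```text
pos [0.6134 0.0302 0.0863] xang -2.93 shift [-16.4 -59.    0.4] rz 29.07 tilt [-0.001  0.001 -1.   ] F [-2.65  6.35  3.4 ] t 5.3833
r 0.1195 ang -2.78 Ft -6.21
pos [0.6125 0.0219 0.0862] xang -6.92 shift [-20.6 -66.1   0.3] rz 25.08 tilt [-0.001  0.001 -1.   ] F [-3.    5.51  3.6 ] t 5.55
r 0.1193 ang -6.81 Ft -5.12
pos [0.611  0.0137 0.0862] xang -10.91 shift [-25.2 -72.8   0.3] rz 21.09 tilt [-0.001  0.001 -1.   ] F [-2.94  6.76  3.33] t 5.7167
r 0.1191 ang -10.78 Ft -6.09
pos [0.6089 0.0057 0.0861] xang -14.9 shift [-30.3 -79.1   0.2] rz 17.1 tilt [-0.002  0.001 -1.   ] F [-3.21  6.53  3.9 ] t 5.8833
r 0.1189 ang -14.76 Ft -5.5
```

The nut has borne since about 26° of turn, so the first line-up after that is at about 60°, with the handle near −32°. I go most of the way and then look.

```bash

python3 -m handwheel '[-0.2,8.4,0,0,0,4,0, -0.2,8.4,0,0,0,4,0, 0,0,0,0,0,0,0]'>/dev/null; python3 st.py
python3 -m handwheel '[-0.2,8.4,0,0,0,4,0, -0.1,6.3,0,0,0,3,0, 0,0,0,0,0,0,0, 0,0,0,0,0,0,0]'>/dev/null; python3 st.py
python3 - <<'E'
from h import *
cv2.imwrite("pics/g2.png",cv2.resize(env.grab_frame("top")[190:290,220:360],(784,560),interpolation=cv2.INTER_CUBIC))
E
```

```text
pos [ 0.6031 -0.0101  0.0859] xang -22.94 shift [-41.9 -91.    0.1] rz 9.06 tilt [-0.003  0.001 -1.   ] F [-3.9   7.07  3.96] t 6.1333
r 0.1185 ang -22.92 Ft -4.99
pos [ 0.5969 -0.022   0.086 ] xang -29.63 shift [-52.7 -98.9   0.2] rz 2.37 tilt [-0.002  0.002 -1.   ] F [-5.01  7.4   3.39] t 6.4667
r 0.1181 ang -29.4 Ft -3.99
```

View pics/g2.png

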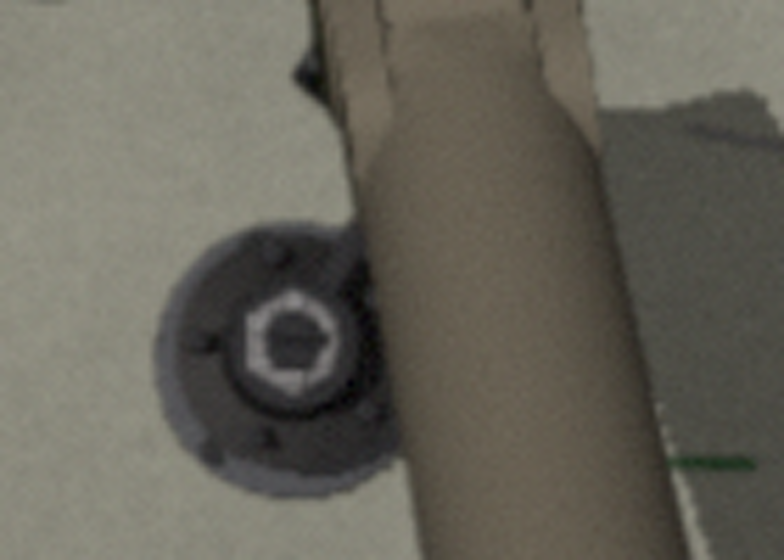

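The arm hides the handle, but the nut is visible with slots near the line. I turn the last 2°, let go, rise and check.

```bash

python3 -m handwheel '[-0.1,4.2,0,0,0,2,0, 0,0,0,0,0,0,0, 0,0,0,0,0,0,0]'>/dev/null; python3 st.py
python3 -m handwheel '[0,0,0,0,0,0,0.5, 0,0,0,0,0,0,0.5, 0,0,0,0,0,0,0.5, 0,0,0,0,0,0,0.5, 0,0,-20,0,0,0,0.5, 0,0,-35,0,0,0,0.5, 0,0,-35,0,0,0,0.5, 0,0,-35,0,0,0,0.5, 0,0,0,0,0,0,0.5]'; python3 st.py
python3 -c "
from h import *
to(.6,-.25,.211,-12)"
```

```text
pos [ 0.595  -0.025   0.0861] xang -31.58 shift [ -56.  -100.6    0.3] rz 0.42 tilt [-0.002  0.002 -1.   ] F [-4.1   7.45  3.16] t 6.7667
r 0.118 ang -31.13 Ft -4.26
time_s: 7.52
position: [0.5993, -0.0284, 0.2195]
ee_rot: [-3.017, 0.866, -0.018]
ft_force: [1.3, -0.5, 1.2]
finger_gap: 0.0428
finger_force: 0.0
pos [ 0.5993 -0.0284  0.2195] xang -32.02 shift [ -63.6 -100.   133.4] rz -0.02 tilt [ 0.012 -0.001 -1.   ] F [ 1.35 -0.54  1.16] t 7.5167
r 0.1235 ang -31.44 Ft -0.24
pos [ 0.5993 -0.0284  0.2195] xang -32.02 shift [118.  187.6   8.8] rz -20.02 tilt [ 0.012 -0.001 -1.   ] F [ 1.35 -0.54  1.16] t 7.5167
```

```bash

python3 -m handwheel '[30,47,0,0,0,0,0.5]'; python3 -m handwheel '[20,31,0,0,0,0,0.9, 20,31,0,0,0,0,0.9, 20,31,0,0,0,0,0.9, 20,31,0,0,0,0,0.9, 20,31,0,0,0,0,0.9, 18,32,0,0,0,0,0.9, 0,0,0,0,0,0,0.9]' ; python3 - <<'E'
from h import *
to(.602,-.253,.15,-102); print(env.sense()["joint_positions"].round(2))
t=np.mean([env.grab_frame("top").astype(float) for _ in range(6)],0); np.save("pics/t2",t)
cv2.imwrite("pics/g3.png",cv2.resize(np.clip(t*1.5,0,255).astype(np.uint8)[185:285,230:370],(784,560),interpolation=cv2.INTER_CUBIC))
E
```

```text
time_s: 8.1
position: [0.5936, -0.2606, 0.2102]
ee_rot: [3.009, -0.883, -0.001]
ft_force: [-2.1, -1.8, -0.4]
finger_gap: 0.0769
finger_force: 0.0
pos [ 0.5936 -0.2606  0.2102] xang -32.7 shift [  2.9 -11.3  60.2] rz 69.3 tilt [-0.003 -0.006 -1.   ] F [-2.11 -1.84 -0.39] t 8.1
[ 0.51  0.46 -0.22  1.32  0.1   1.37 -1.85]out of range
```

View pics/g3.png

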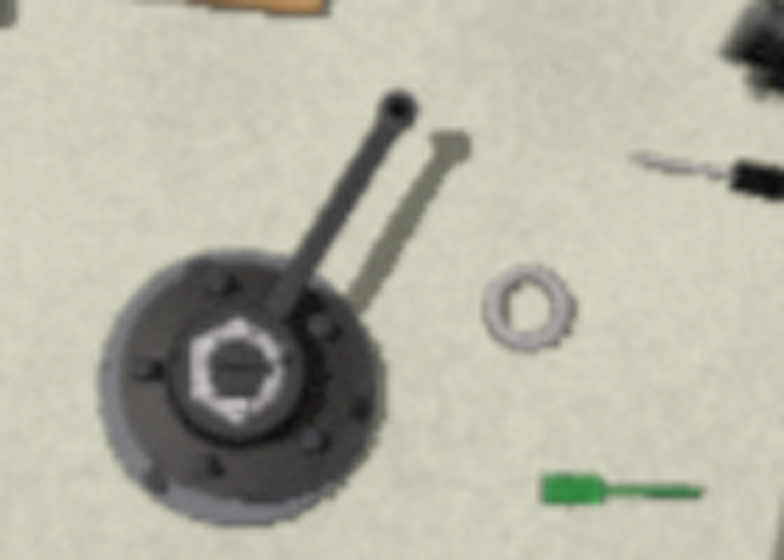

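The picture shows the spanner eye at (399,110), the nut centre at (238,368) and the pin at right, shank to the left. I measure the handle, line and pin more finely, and turn the wrist the long way because of the j7 limit.

```bash
python3 -m handwheel '[0,0,0,0,0,-7,0.9, 0,0,0,0,0,-7,0.9, 0,0,0,0,0,-7,0.9, 0,0,0,0,0,-7,0.9, 0,0,0,0,0,-7,0.9, 0,0,0,0,0,-7,0.9, 0,0,0,0,0,-7,0.9, 0,0,0,0,0,-7,0.9, 0,0,0,0,0,-7,0.9, 0,0,0,0,0,-7,0.9, 0,0,0,0,0,-7,0.9, 0,0,0,0,0,-7,0.9]' >/dev/null
python3 -m handwheel '[0,0,0,0,0,-7,0.9, 0,0,0,0,0,-7,0.9, 0,0,0,0,0,-6.5,0.9, 0,0,0,0,0,-6.5,0.9, 0,0,0,0,0,0,0.9, 0,0,0,0,0,0,0.9]' >/dev/null
python3 - <<'E'
from h import *
t=np.load("pics/t2.npy"); g=t.mean(2).astype(np.float32)
to(.602,-.253,.15,78)
# handle centreline, rows 209..230
pts=[]
for r in range(208,232):
    xc=300.9-(r-204.2)*28.7/46.3; cs=np.arange(int(xc)-8,int(xc)+7); v=g[r,cs]; bg=np.median(g[r,int(xc)-14:int(xc)-6])
    w=np.clip(bg-v-35,0,None); w[np.abs(cs-xc)>5]=0; pts.append(ray("top",(w*cs).sum()/w.sum(),r,.105)[:2])
P=np.array(pts);k=np.polyfit(P[:,0],P[:,1],1);print("handle ang",np.degrees(np.arctan(k[0])),"res mm",np.std(P[:,1]-np.polyval(k,P[:,0]))*1e3,"y on line at x=.494",np.polyval(k,.494))
e=ray("top",300.9,204.2,.105);print("eye",e, np.degrees(np.arctan2(e[1]-.036,e[0]-.494)))
# scribed line
pts=[]
for c in range(269,277):
    col=g[247:254,c];w=np.clip(np.median(np.r_[g[247:249,c],g[252:254,c]])-col,0,None);w[0]=0;w[6]=0
    pts.append(ray("top",c,(w*np.arange(247,254)).sum()/w.sum(),.129)[:2])
P=np.array(pts);k=np.polyfit(P[:,1],P[:,0],1);print("line",90-np.degrees(np.arctan(k[0])),np.polyval(k,.036))
# pin grip: dark blob; shank
sub=g[200:230,335:380]; m=(cv2.resize(sub,None,fx=8,fy=8,interpolation=cv2.INTER_CUBIC)<60).astype(np.uint8)
n,l,st,ce=cv2.connectedComponentsWithStats(m)
for i in range(1,n):
    if st[i][4]>300:
        q=(ce[i]+.5)/8-.5+[335,200];print(st[i],q,ray("top",*q,.014),cv2.minAreaRect(np.argwhere(l==i)[:,::-1].astype(np.float32)))
E
```

```text
pos [ 0.597  -0.2482  0.2115] xang 78.85 shift [-3.8  5.8 61.5] rz 0.85 tilt [ 0.  0. -1.] F [ 0.52 -0.48 -0.12] t 9.9
 ** On entry to DLASCL parameter number  4 had an illegal value
 ** On entry to DLASCL parameter number  4 had an illegal value
 ** On entry to DLASCL parameter number  4 had an illegal value
 ** On entry to DLASCL parameter number  4 had an illegal value
 ** On entry to DLASCL parameter number  5 had an illegal value
 ** On entry to DLASCL parameter number  4 had an illegal value<stdin>:8: RuntimeWarning: invalid value encountered in scalar divide
Traceback (most recent call last):
numpy.linalg.LinAlgError: SVD did not converge in Linear Least Squares
```

```bash
python3 - <<'E'
from h import *
t=np.load("pics/t2.npy"); g=t.mean(2).astype(np.float32)
print(g[215,285:310].round())
pts=[]
for r in range(208,226):
    xc=300.9-(r-204.2)*28.7/46.3; cs=np.arange(int(xc)-4,int(xc)+6); 
    w=np.clip(72-g[r,cs],0,None); pts.append(ray("top",(w*cs).sum()/max(w.sum(),1e-6),r,.105)[:2])
P=np.array(pts);k=np.polyfit(P[:,0],P[:,1],1);print("handle ang",np.degrees(np.arctan(k[0])),"res mm",np.std(P[:,1]-np.polyval(k,P[:,0]))*1e3,"y on line at x=.494",np.polyval(k,.494))
e=ray("top",300.9,204.2,.105);print("eye",e, np.degrees(np.arctan2(e[1]-.036,e[0]-.494)))
pts=[]
for c in range(269,277):
    col=g[247:254,c];w=np.clip(np.median(np.r_[g[247:249,c],g[252:254,c]])-col,0,None);w[0]=0;w[6]=0
    pts.append(ray("top",c,(w*np.arange(247,254)).sum()/w.sum(),.129)[:2])
P=np.array(pts);k=np.polyfit(P[:,1],P[:,0],1);print("line",90-np.degrees(np.arctan(k[0])),np.polyval(k,.036))
sub=g[200:230,335:380]; m=(cv2.resize(sub,None,fx=8,fy=8,interpolation=cv2.INTER_CUBIC)<55).astype(np.uint8)
n,l,st,ce=cv2.connectedComponentsWithStats(m)
for i in range(1,n):
    if st[i][4]>300:
        q=(ce[i]+.5)/8-.5+[335,200];print(st[i],q,ray("top",*q,.014),cv2.minAreaRect(np.argwhere(l==i)[:,::-1].astype(np.float32)))
sb=g[205:225,335:362];print(sb[6:14].round().astype(int))
E
```

```text
[130. 131. 132. 134. 135. 129. 100.  63.  46.  45.  44.  63. 105. 128.
 134. 135. 134. 135. 136. 132. 101.  79.  75.  74.  80.]
handle ang -32.26184662549857 res mm 0.2536973100566284 y on line at x=.494 0.03648994483824258
eye [ 0.62846198 -0.04870127  0.105     ] -32.20794583865635
line 88.81835762264068 0.49465482480806094
[ 245    0  115   73 3195] [374.91109155 201.97791471] [ 0.64837491 -0.28110074  0.014     ] ((302.0, 36.0), (72.0, 114.0), 90.0)
[ 207  114   83   51 3043] [365.5539558  216.86442244] [ 0.60263783 -0.25048818  0.014     ] ((247.56639099121094, 137.7510528564453), (80.1974868774414, 42.90082550048828), 14.931418418884277)
[[131 132 129 132 131 131 130 131 130 128 128 130 134 133 132 132 133 132
  132 132 133 133 135 134 134 134 136]
 [131 132 130 131 131 130 129 121 114 112 111 118 120 128 130 131 134 132
  132 132 136 134 135 135 136 136 134]
 [131 134 132 132 132 131 129 118 110 106 106 110 112 115 115 113 119 120
  127 132 133 131 134 135 133 132 111]
 [131 133 135 134 134 133 132 125 125 114  98  93  96  95 100 103 110 111
  116 120 115 113 119 122 125 108  72]
 [131 132 134 134 136 134 133 131 131 126 118 116 115  99  92  91  92  93
   98 106 108 106 110 111 114  86  46]
 [133 132 131 132 135 135 132 132 133 132 131 132 131 124 120 117 118 118
  118 122 123 106  95  93  96  79  46]
 [132 133 132 133 134 134 134 135 133 132 133 134 133 133 132 133 134 134
  134 134 134 125 118 119 116  81  36]
 [130 132 133 134 135 134 134 133 132 131 134 135 135 133 133 135 135 135
  136 134 135 133 132 134 120  78  40]]
```

Handle −32.2°, so slots sit at 87.8° and the scribed line at about 88.3°: lined up within 1°. Now I grasp the pin.

```bash
python3 -m handwheel '[-4,6,30,0,0,1,0.8, 0,0,40,0,0,0,0.6, 0,0,40,0,0,0,0.6, 0,0,40,0,0,0,0.6, 0,0,25,0,0,0,0.6, 0,0,15,0,0,0,0.6, 0,0,0,0,0,0,0.6, 0,0,0,0,0,0,0.6]'; python3 -c "
from h import *
to(.602,-.254,.002,78)"
```

```text
time_s: 10.57
position: [0.6016, -0.2537, 0.021]
ee_rot: [-2.443, -1.973, 0.001]
ft_force: [0.7, 0.6, 0.9]
finger_gap: 0.0511
finger_force: 0.0
pos [ 0.6016 -0.2537  0.021 ] xang 77.85 shift [-0.2  0.4 19. ] rz -0.15 tilt [-0.001  0.001 -1.   ] F [0.72 0.59 0.93] t 10.5667
```

```bash
python3 -m handwheel '[0,0,10,0,0,0,0.5, 0,0,9,0,0,0,0.4, 0,0,0,0,0,0,0.4, 0,0,0,0,0,0,0.4]' 25; python3 -m handwheel '[0,0,0,0,0,0,0, 0,0,0,0,0,0,0, 0,0,0,0,0,0,0, 0,0,0,0,0,0,0, 0,0,0,0,0,0,0, 0,0,0,0,0,0,0]' 40;  python3 -m handwheel '[0,0,-20,0,0,0,0, 0,0,-30,0,0,0,0,0,0,-30,0,0,0,0, 0,0,-30,0,0,0,0, 0,0,-30,0,0,0,0, 0,0,0,0,0,0,0,0,0,0,0,0,0,0]'
python3 - <<'E'
from h import *
hub=np.array([.494,.036]);ph=np.radians(88.2);a=np.array([np.cos(ph),np.sin(ph)])
g=hub-a*.125  # grip centre, nose 55mm from axis
to(*g,.1185-.006,88.2)
im=np.hstack([cv2.resize(env.grab_frame(n)[y:y+60,x:x+60],(390,390),interpolation=cv2.INTER_CUBIC) for n,x,y in(("scene",170,210),("top",330,190))])
cv2.imwrite("pics/g4.png",cv2.convertScaleAbs(im,alpha=1.4))
print(proj("scene",[.602,-.254,.12]),proj("top",[.602,-.254,.12]))
E
```

```text
time_s: 10.9
position: [0.6016, -0.2543, 0.0022]
ee_rot: [-2.442, -1.975, 0.0]
ft_force: [0.8, 0.2, 0.2]
finger_gap: 0.0346
finger_force: 0.0
time_s: 11.4
position: [0.6023, -0.2545, 0.0031]
ee_rot: [2.442, 1.975, 0.001]
ft_force: [-1.8, 0.5, 6.4]
finger_gap: 0.0151
finger_force: 40.1
time_s: 11.98
position: [0.6029, -0.2546, 0.1444]
ee_rot: [2.44, 1.974, 0.003]
ft_force: [0.5, 0.1, -1.2]
finger_gap: 0.0149
finger_force: 39.4
pos [ 0.6029 -0.2546  0.1444] xang 77.95 shift [ 138.5 -145.1   31.2] rz -10.25 tilt [ 0.003 -0.001 -1.   ] F [ 0.53  0.08 -1.17] t 11.9833
[202.86130091 264.50515475] [373.16870622 211.54397318]
```

View pics/g4.png

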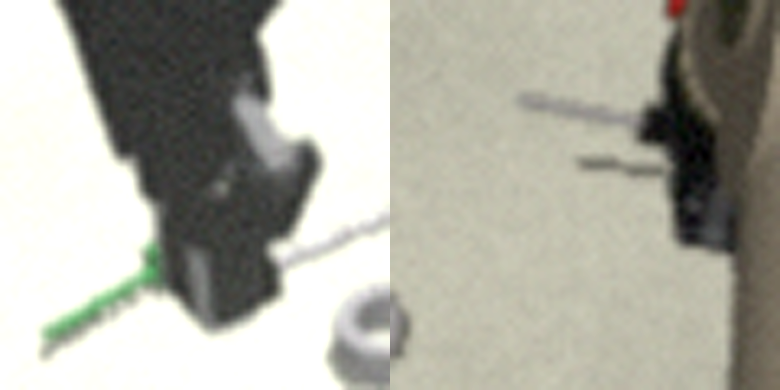

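The pin is held, with its shank along the tool. Next I bring it in front of the hole, high, and measure it there.

```bash
python3 -m handwheel '[23,-24,0,0,0,0,0, 23,-24,0,0,0,0,0, 23,-24,0,0,0,0,0, 23,-24,0,0,0,0,0, 23,-24,0,0,0,0,0, 23,-24,0,0,0,0,0, 0,0,0,0,0,-5,0, 0,0,0,0,0,-5.2,0, 0,0,15,0,0,0,0, 0,0,15,0,0,0,0, 0,0,0,0,0,0,0, 0,0,0,0,0,0,0]'
python3 - <<'E'
from h import *
hub=np.array([.494,.036]);ph=np.radians(88.2);a=np.array([np.cos(ph),np.sin(ph)])
to(*(hub-a*.125),.1135,88.2)
o=[]
for n,x,y,w,h in(("top",262,225,70,52),("scene",215,165,70,52)):
    m=np.mean([env.grab_frame(n).astype(float) for _ in range(6)],0); np.save("pics/a_"+n,m)
    o.append(cv2.resize(np.clip(m*1.5,0,255).astype(np.uint8)[y:y+h,x:x+w],None,fx=5.6,fy=5.6,interpolation=cv2.INTER_CUBIC))
cv2.imwrite("pics/g5.png",np.vstack(o))
E
```

```text
time_s: 13.08
position: [0.4883, -0.0891, 0.1108]
ee_rot: [-2.254, -2.183, 0.003]
ft_force: [0.1, 0.2, -0.3]
finger_gap: 0.0146
finger_force: 39.5
pos [ 0.4883 -0.0891  0.1108] xang 88.15 shift [ 0.2  1.7 -2.8] rz -0.05 tilt [-0.004  0.001 -1.   ] F [ 0.05  0.19 -0.34] t 13.0833
```

View pics/g5.png

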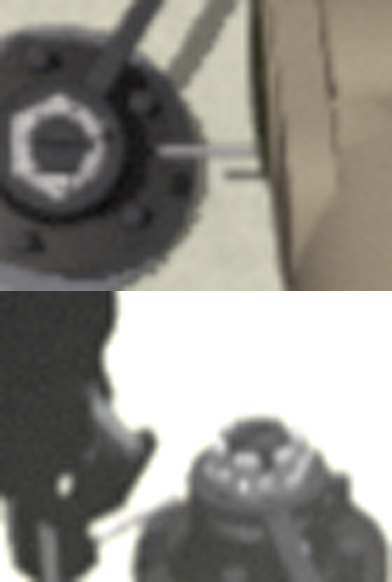

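```bash
python3 - <<'E'
from h import *
from scipy.optimize import least_squares
g=np.load("pics/a_top.npy").mean(2); s=np.load("pics/a_scene.npy").mean(2)
print(g[248:256,288:310].round().astype(int))
print(s[196:214,228:256].round().astype(int))
print("spindle top proj scene",proj("scene",[.494,.036,.129]),"top",proj("top",[.494,.036,.129]))
print("nose pred scene",proj("scene",[.4901,-.019,.1158]),"top",proj("top",[.4901,-.019,.1158]),"shoulder",proj("scene",[.4885,-.074,.1158]))
print(s[180:203,246:276].round().astype(int))
E
```

```text
[[ 28  35  35  36  36  39  38  43  55  73 110 127 129 128 128 130 128 130
  125  82  32  38]
 [ 29  33  33  35  37  40  41  41  51  66  92 118 127 128 128 130 129 129
  125  88  45  36]
 [ 30  34  42  46  50  51  51  52  55  66  78 104 116 117 119 118 118 117
  113  85  49  39]
 [ 23  37  63  80  86  88  89  87  89  93  94 104 107 110 110 111 110 110
  107  84  52  38]
 [ 21  34  58  75  78  79  80  78  82  86  88  98 102 102 103 104 104 103
  102  88  56  38]
 [ 29  35  40  47  49  52  52  54  54  69  77 105 117 117 114 116 116 117
  118 109  72  41]
 [ 30  36  36  36  37  39  42  42  45  63  76 114 129 127 124 123 124 123
  125 121  81  44]
 [ 31  37  36  35  36  37  33  38  44  65  79 114 128 122 107  98  96  97
   98  96  69  45]]
[[ 39  41  44  43  40  40  40  40  41  43  44  42  72 134 180 191 191 193
  193 189 164 103  74  91 104  95  93  96]
 [ 45  39  40  39  40  41  39  40  41  42  42  55 107 167 188 193 192 190
  190 184 139  85  71  85 102 102 113 116]
 [ 54  38  40  41  41  41  37  39  43  43  43  84 151 184 192 190 190 188
  191 180 120  78  69  73  86  94 106 109]
 [ 5
[... 4123 characters left out ...]
 92  95  92  84  84  91
   88  94 101 115 125 100  80  73  74  87 115 123]
 [191 180 120  78  69  73  86  94 106 109  93  94 107  98  93 102 114 106
   92  95 116 125 117  88  75  73  71  68  78  80]
 [189 180 122  76  69  70  71  78  87  91  88 105 138 110  97 112 119 106
   92  97 112 112  99  82  74  74  70  64  62  61]
 [178 174 123  72  67  69  69  72  73  78  84 101 128 106  96 103 104  99
   93  91  96  92  83  77  72  70  64  58  56  55]
 [151 151 107  62  58  68  69  68  62  67  73  85  98  96  93  89  85  84
   84  83  82  79  76  73  68  66  59  63  59  53]
 [112 108  81  53  50  56  64  66  65  66  68  74  78  81  83  79  74  73
   75  76  73  72  71  65  60  54  55  65  59  55]]
```

In the top picture the pin lies about 1.3 mm toward −x of the hole's line, with its nose about 51 mm from the axis. Height by the tool should be 2.7 mm higher. I correct and go up to the nut.

```bash
python3 -m handwheel '[0,1.5,-2.7,0,0,0,0, 10,0,0,0,0,0,0, 10,0,0,0,0,0,0, 5,0,0,0,0,0,0, 0,0,0,0,0,0,0, 0,0,0,0,0,0,0]'>/dev/null
python3 - <<'E'
from h import *
to(.4905,-.0066,.1135,88.2)
g=np.mean([env.grab_frame("top").astype(float) for _ in range(8)],0).mean(2)
np.set_printoptions(linewidth=200)
print(g[245:257,264:300].round().astype(int))
E
```

```text
pos [ 0.4921 -0.0636  0.115 ] xang 88.25 shift [56.9 -3.3  1.5] rz 0.05 tilt [-0.  0. -1.] F [ 0.55 -0.19 -0.09] t 14.1833
[[ 70  94 110 117 101  93  92  84  80  79  86  97 110 106  80  55  48  42  30  20  19  20  29  31  25  21  26  33  39  40  43  48  37  27  49  75]
 [ 94 117 127 125  95  69  61  51  49  50  66  79  98 114 102  74  61  51  39  26  17  18  20  29  30  31  32  35  37  40  42  46  35  29  46  74]
 [101 120 123 107  75  53  48  47  47  44  49  53  71 105 111  91  66  48  43  30  20  16  18  26  31  33  36  36  38  40  42  40  36  32  44  72]
 [103 117 113  82  54  47  47  47  46  46  45  46  51  87 107  95  62  39  40  31  20  16  17  20  29  36  35  35  37  38  42  42  35  28  41  70]
 [103 112 103  71  48  43  43  43  44  45  43  45  45  61  79  79  55  36  43  43  35  34  31  34  38  42  42  43  44  48  50  49  43  31  37  67]
 [101 114 104  72  46  38  35  35  36  37  37  37  39  44  62  86  69  64  80  86  84  83  85  84  84  84  85  85  85  86  87  87  81  55  42  64]
 [101 118 115  79  48  43  41  42  39  40  39  39  42  50  67  97  77  63  77  81  79  80  80  79  80  81  82  82  82  83  81  83  79  56  42  62]
 [101 120 118  82  51  46  46  46  46  46  44  44  48  77  98  98  71  51  54  54  46  45  46  47  46  47  48  46  49  51  55  57  56  47  40  59]
 [ 94 116 123  93  59  48  48  47  47  47  46  47  59  98 114  99  66  48  44  37  27  18  22  22  22  24  24  24  25  34  41  43  44  42  38  57]
 [101 122 127 112  75  51  45  46  45  45  43  48  75 107 105  81  58  47  45  33  19  18  19  19  26  30  30  32  32  34  41  41  40  46  40  53]
 [ 95 110 117 106  80  59  52  51  50  48  45  54  84 106  94  69  51  46  43  27  17  18  19  20  30  34  36  37  36  36  34  41  42  55  47  52]
 [ 69  80  98 104 103 100 103 104 104 101  80  88  95  93  78  59  48  45  39  23  13  16  20  20  31  38  35  37  34  30  27  31  42  61  58  53]]
```

```bash
python3 -m handwheel '[0,0.7,1.2,0,0,0,0, 0,0,0,0,0,0,0, 0,0,0,0,0,0,0, 0,0,0,0,0,0,0]'>/dev/null
python3 -c "
from h import *
to(.4905,-.0066,.1135,88.2)"
```

```text
pos [ 0.4928 -0.0644  0.1138] xang 88.15 shift [57.7 -4.2  0.3] rz -0.05 tilt [-0.  0. -1.] F [-0.12 -0.65 -1.22] t 14.9167
```

```bash
cat > f.py <<'E'
from h import *
s=env.sense();print(s["position"].round(4),"F",s["ft_force"].round(2),"T",s["wrist_torque"].round(2),"gap",round(s["finger_gap"],4))
E
for i in 1; do python3 -m handwheel '[2,0,0,0,0,0,0, 2,0,0,0,0,0,0, 0,0,0,0,0,0,0]'>/dev/null; python3 f.py
python3 -m handwheel '[2,0,0,0,0,0,0, 2,0,0,0,0,0,0, 0,0,0,0,0,0,0]'>/dev/null; python3 f.py
python3 -m handwheel '[2,0,0,0,0,0,0, 0,0,0,0,0,0,0]'>/dev/null; python3 f.py
python3 -m handwheel '[1.5,0,0,0,0,0,0, 0,0,0,0,0,0,0]'>/dev/null; python3 f.py; done
```

```text
[ 0.493  -0.0597  0.1139] F [ 0.73 -0.67 -0.9 ] T [ 0.04 -0.03 -0.07] gap 0.0147
[ 0.4931 -0.0558  0.1139] F [-0.35  1.18  0.55] T [-0.01  0.02  0.01] gap 0.0149
[ 0.4931 -0.054   0.1138] F [ 0.05 -0.25  0.17] T [ 0.01 -0.    0.02] gap 0.0149
[ 0.4932 -0.0526  0.1139] F [ 0.44  0.06 -0.52] T [-0.04  0.01  0.  ] gap 0.0145
```

```bash

python3 -m handwheel '[1.5,0,0,0,0,0,0, 0,0,0,0,0,0,0]'>/dev/null; python3 f.py
python3 -m handwheel '[1.5,0,0,0,0,0,0, 0,0,0,0,0,0,0]'>/dev/null; python3 f.py
python3 -m handwheel '[1.5,0,0,0,0,0,0, 0,0,0,0,0,0,0]'>/dev/null; python3 f.py
```

```text
[ 0.4932 -0.0512  0.1138] F [-0.69  0.78 -0.5 ] T [0.03 0.03 0.04] gap 0.0148
[ 0.4932 -0.0499  0.1138] F [ 0.36 -0.35 -0.52] T [-0.1   0.08 -0.05] gap 0.0144
[ 0.4931 -0.0481  0.1137] F [-1.05  0.77 -0.35] T [0.06 0.31 0.06] gap 0.0148
```

```bash

python3 -m handwheel '[0,0,0,0,0,0,0]'>/dev/null; python3 f.py
python3 -m handwheel '[1.5,0,0,0,0,0,0, 0,0,0,0,0,0,0]'>/dev/null; python3 f.py
python3 -m handwheel '[1.5,0,0,0,0,0,0, 0,0,0,0,0,0,0]'>/dev/null; python3 f.py
python3 -m handwheel '[1.5,0,0,0,0,0,0, 0,0,0,0,0,0,0]'>/dev/null; python3 f.py
```

```text
[ 0.4931 -0.0481  0.1137] F [-1.09  0.81 -0.98] T [0.12 0.29 0.03] gap 0.0151
[ 0.4932 -0.0467  0.1137] F [-2.22  0.24 -0.62] T [0.   0.37 0.1 ] gap 0.0145
[ 0.4933 -0.0453  0.1138] F [-1.55 -0.81 -1.06] T [-0.13  0.42  0.17] gap 0.0149
[ 0.4933 -0.0438  0.1138] F [-2.12 -1.57 -1.43] T [-0.17  0.43  0.19] gap 0.015
```

It is in the hole with a light side force toward −x. I ease that way and go on.

```bash

python3 -m handwheel '[0,-0.4,0,0,0,0,0,0,0,0,0,0,0,0]'>/dev/null; python3 f.py
python3 -m handwheel '[1.5,0,0,0,0,0,0, 0,0,0,0,0,0,0]'>/dev/null; python3 f.py
python3 -m handwheel '[1.5,0,0,0,0,0,0, 0,0,0,0,0,0,0]'>/dev/null; python3 f.py
python3 -m handwheel '[1.5,0,0,0,0,0,0, 0,0,0,0,0,0,0]'>/dev/null; python3 f.py
```

```text
[ 0.4932 -0.0438  0.1139] F [-0.22  0.37 -1.08] T [-0.13  0.27  0.06] gap 0.0149
[ 0.4932 -0.0422  0.1139] F [-0.76 -0.84 -0.65] T [-0.15  0.28  0.07] gap 0.0151
[ 0.4932 -0.0406  0.1139] F [-1.68 -0.55 -1.68] T [-0.05  0.3   0.1 ] gap 0.0151
[ 0.4933 -0.0391  0.1139] F [-0.08 -0.   -0.78] T [-0.08  0.27  0.13] gap 0.0149
```

```bash

python3 -m handwheel '[0,-0.2,0,0,0,0,0,2,0,0,0,0,0,0, 0,0,0,0,0,0,0]'>/dev/null; python3 f.py
python3 -m handwheel '[2,0,0,0,0,0,0, 0,0,0,0,0,0,0]'>/dev/null; python3 f.py
python3 -m handwheel '[2,0,0,0,0,0,0, 0,0,0,0,0,0,0]'>/dev/null; python3 f.py
python3 -m handwheel '[2,0,0,0,0,0,0, 0,0,0,0,0,0,0]'>/dev/null; python3 f.py
python3 -m handwheel '[2,0,0,0,0,0,0, 0,0,0,0,0,0,0]'>/dev/null; python3 f.py
```

```text
[ 0.4932 -0.037   0.1139] F [-0.27 -1.   -0.52] T [-0.01  0.16  0.03] gap 0.0147
[ 0.4932 -0.0349  0.1139] F [-0.34 -0.64 -1.18] T [-0.06  0.19  0.06] gap 0.015
[ 0.4933 -0.033   0.1139] F [-0.38 -0.48 -1.27] T [-0.03  0.2  -0.  ] gap 0.015
[ 0.4933 -0.031   0.1139] F [-1.05  0.14 -0.64] T [-0.09  0.19  0.05] gap 0.0145
[ 0.4933 -0.029   0.1139] F [-1.19 -0.09  0.25] T [0.02 0.16 0.  ] gap 0.0145
```

```bash

python3 -m handwheel '[2,-0.1,0,0,0,0,0, 0,0,0,0,0,0,0]'>/dev/null; python3 f.py
python3 -m handwheel '[2,0,0,0,0,0,0, 0,0,0,0,0,0,0]'>/dev/null; python3 f.py
python3 -m handwheel '[2,0,0,0,0,0,0, 0,0,0,0,0,0,0]'>/dev/null; python3 f.py
python3 -m handwheel '[2,-0.1,0,0,0,0,0, 0,0,0,0,0,0,0]'>/dev/null; python3 f.py
python3 -m handwheel '[2,0,0,0,0,0,0, 0,0,0,0,0,0,0]'>/dev/null; python3 f.py
python3 -m handwheel '[2,0,0,0,0,0,0, 0,0,0,0,0,0,0]'>/dev/null; python3 f.py
```

```text
[ 0.4934 -0.027   0.1139] F [-0.88  0.41 -0.92] T [0.01 0.2  0.07] gap 0.0148
[ 0.4934 -0.025   0.1139] F [-0.61 -0.36 -0.47] T [-0.05  0.18  0.07] gap 0.0148
[ 0.4935 -0.023   0.1139] F [-0.36  0.92  0.24] T [-0.03  0.2   0.07] gap 0.015
[ 0.4934 -0.021   0.1139] F [-0.87 -0.51 -1.39] T [-0.01  0.19  0.04] gap 0.0148
[ 0.4935 -0.019   0.1139] F [-0.37  0.06  0.46] T [-0.1   0.17  0.04] gap 0.0148
[ 0.4935 -0.017   0.1139] F [-0.76 -0.04 -1.14] T [-0.07  0.12  0.08] gap 0.0148
```

```bash

python3 -m handwheel '[2,-0.1,0,0,0,0,0, 0,0,0,0,0,0,0]'>/dev/null; python3 f.py
python3 -m handwheel '[2,0,0,0,0,0,0, 0,0,0,0,0,0,0]'>/dev/null; python3 f.py
python3 -m handwheel '[1.5,0,0,0,0,0,0, 0,0,0,0,0,0,0]'>/dev/null; python3 f.py
python3 -m handwheel '[1,0,0,0,0,0,0, 0,0,0,0,0,0,0]'>/dev/null; python3 f.py
python3 -m handwheel '[0.7,0,0,0,0,0,0, 0,0,0,0,0,0,0]'>/dev/null; python3 f.py
python3 -m handwheel '[0.7,0,0,0,0,0,0, 0,0,0,0,0,0,0]'>/dev/null; python3 f.py
```

```text
[ 0.4935 -0.015   0.1139] F [-0.27 -0.39 -0.9 ] T [-0.09  0.11  0.  ] gap 0.0147
[ 0.4936 -0.013   0.1139] F [-1.27  0.32 -0.51] T [-0.05  0.15  0.02] gap 0.015
[ 0.4936 -0.0116  0.1139] F [-1.01 -0.02 -0.99] T [-0.06  0.16  0.01] gap 0.0149
[ 0.4936 -0.0107  0.1138] F [-0.88 -0.78 -0.53] T [-0.04  0.19 -0.  ] gap 0.0146
[ 0.4936 -0.0101  0.1138] F [-1.17  0.08  0.42] T [-0.16  0.26  0.07] gap 0.0152
[ 0.4937 -0.0094  0.1139] F [-0.27 -0.17  0.24] T [-0.13  0.27 -0.01] gap 0.015
```

```bash

python3 -m handwheel '[0.7,-0.1,0,0,0,0,0, 0,0,0,0,0,0,0]'>/dev/null; python3 f.py
python3 -m handwheel '[0.7,0,0,0,0,0,0, 0,0,0,0,0,0,0]'>/dev/null; python3 f.py
python3 -m handwheel '[0.7,0,0,0,0,0,0, 0,0,0,0,0,0,0]'>/dev/null; python3 f.py
python3 -m handwheel '[0.7,0,0,0,0,0,0, 0,0,0,0,0,0,0]'>/dev/null; python3 f.py
```

```text
[ 0.4937 -0.0086  0.1139] F [-0.61 -1.74 -0.48] T [-0.1   0.12  0.03] gap 0.0149
[ 0.4937 -0.0079  0.1139] F [-0.41 -0.16 -0.89] T [-0.1   0.16  0.02] gap 0.0147
[ 0.4937 -0.0073  0.1139] F [-0.99 -1.11 -1.33] T [-0.18  0.19  0.  ] gap 0.0147
[ 0.4937 -0.0066  0.1138] F [-0.58  0.25 -0.64] T [-0.12  0.17 -0.02] gap 0.0146
```

```bash

python3 -m handwheel '[0.6,0,0,0,0,0,0, 0,0,0,0,0,0,0]'>/dev/null; python3 f.py
python3 -m handwheel '[0.6,0,0,0,0,0,0, 0,0,0,0,0,0,0]'>/dev/null; python3 f.py
python3 -m handwheel '[0.6,0,0,0,0,0,0, 0,0,0,0,0,0,0]'>/dev/null; python3 f.py
```

```text
[ 0.4937 -0.0063  0.1138] F [-0.89 -0.98  0.67] T [-0.29  0.17 -0.03] gap 0.0146
[ 0.4937 -0.0062  0.1138] F [-1.11 -3.67  0.49] T [-0.81  0.28  0.01] gap 0.0149
[ 0.4937 -0.006   0.1139] F [-1.6  -5.94  1.68] T [-1.31  0.35  0.05] gap 0.0146
```

```bash
python3 - <<'E'
from h import *
o=[]
for n,x,y,w,h in(("top",255,225,70,52),("scene",225,165,70,52)):
    m=np.mean([env.grab_frame(n).astype(float) for _ in range(4)],0)
    o.append(cv2.resize(np.clip(m*1.5,0,255).astype(np.uint8)[y:y+h,x:x+w],None,fx=5.6,fy=5.6,interpolation=cv2.INTER_CUBIC))
cv2.imwrite("pics/g6.png",np.vstack(o))
E
```

```text
(no output)
```

View pics/g6.png

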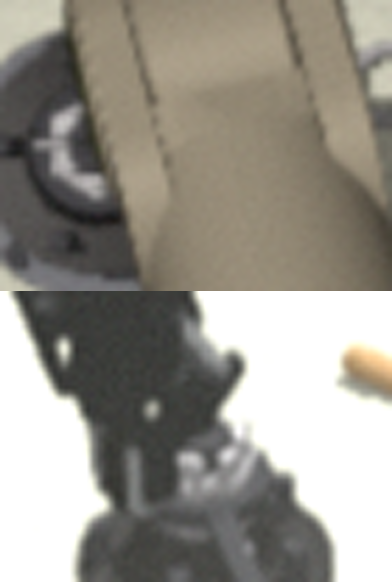

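The pin met a firm 6 N stop just where home was expected; the nose shows out of the far slot at (40,147). I release and rise.

```bash

python3 -m handwheel '[0,0,0,0,0,0,0.3, 0,0,0,0,0,0,0.4, 0,0,0,0,0,0,0.5, 0,0,0,0,0,0,0.5,0,0,-5,0,0,0,0.5, 0,0,-20,0,0,0,0.5, 0,0,-35,0,0,0,0.5, 0,0,-35,0,0,0,0.5, 0,0,-10,0,0,0,0.5]'
python3 -m handwheel '[-30,0,0,0,0,0,0.5,-30,0,0,0,0,0,0.5,-30,0,0,0,0,0,0.5,-30,0,0,0,0,0,0.5,-30,0,0,0,0,0,0.5,-30,0,0,0,0,0,0.5,-30,0,0,0,0,0,0.5,0,0,0,0,0,0,0.5]'
python3 - <<'E'
from h import *
o=[]
for n,x,y,w,h in(("top",255,225,70,52),("scene",225,165,70,52)):
    m=np.mean([env.grab_frame(n).astype(float) for _ in range(4)],0); np.save("pics/z_"+n,m)
    o.append(cv2.resize(np.clip(m*1.5,0,255).astype(np.uint8)[y:y+h,x:x+w],None,fx=5.6,fy=5.6,interpolation=cv2.INTER_CUBIC))
cv2.imwrite("pics/g7.png",np.vstack(o))
E
```

```text
time_s: 22.73
position: [0.4959, -0.004, 0.2243]
ee_rot: [2.252, 2.183, 0.008]
ft_force: [0.4, 0.1, 0.6]
finger_gap: 0.0427
finger_force: 0.0
time_s: 23.4
position: [0.4854, -0.2222, 0.2184]
ee_rot: [2.266, 2.175, -0.003]
ft_force: [-1.0, -2.0, 0.1]
finger_gap: 0.0427
finger_force: 0.0
```

View pics/g7.png

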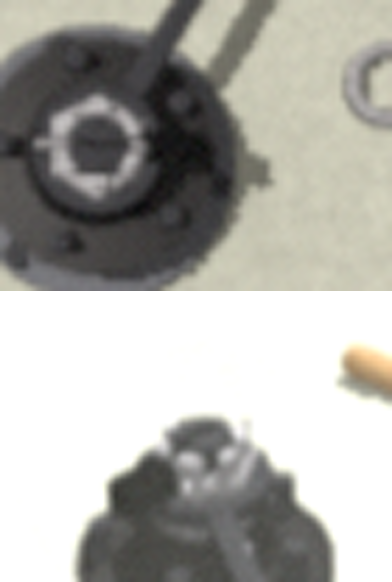

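The pin's black grip sits flush against the nut at (150–212,150) in the top view, and the nose shows at (37,144), about 31 mm past the axis where 32 mm is expected. Handing in.

```bash
python3 -m handwheel '[0,0,0,0,0,0,0.5,0,0,0,0,0,0,0.5,0,0,0,0,0,0,0.5,0,0,0,0,0,0,0.5]' >/dev/null; python3 -c "
from workcell import env
print(env.job_done())"
```

```text
the job is handed in; nothing more can be done
None
```

I tightened the nut about 60° clockwise to the first slot in line after it bore on the washer, seated the locking pin home at about 6 N, released everything and handed the job in; the hand-in gave no verdict.

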